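# Vent a vacuum filter box, unsnap its cover and tip it open

## Robot

A 6-joint arm with a two-finger parallel gripper is mounted at the origin on a cart in front of the work surface, level with it; the furniture and walls round the work are solid. World frame = base frame: x ahead of the robot, y to its left, z up, the work surface at z = 0. Lengths are in m, angles in degrees, forces in N, time in s.
With the tool pointing down it reaches from about 0.4 to 0.825 m from the base axis. Payload 7 kg.
Tool frame: the origin (TCP) lies on the centre line of the jaws, within the pads' length; the fingertips stand 11 mm ahead of it and the grasp point (between the pads) lies 8 mm behind it; z points along the fingers, y is the line along which they close (so a half turn about z gives the same grasp; the last joint's range is limited). The gripper opens to 88 mm and grips with 3 to 60 N. Pads are 19 mm wide; open, the fingers measure 130 mm over their backs; the gripper's body (78 mm by 193 mm) begins 47 mm behind the grasp point.
Start: joints at [-53.91, 20.546, 0.682, 0, -70.136, -16.507], TCP at [0.226, -0.636, 0.216] pointing down, gripper open.
Joint ranges: [-176.03, 176.03], [-82.01, 121.73], [-58.28, 71.71], [-173.87, 95.51], [-174.79, -0.11], [-173.66, 173.66]. Speed limits (degrees/s): [136.94, 136.94, 172.46, 180, 180, 180].

## Interface

Orientations are given as [roll, pitch, yaw] about the fixed x, y, z axes, in that order (R = Rz(yaw) Ry(pitch) Rx(roll)).
In Python, from plant import r, capture, camera_model, job gives the robot as it stands.
- The arm moves only by the tool drive_tool, never from a script. Its argument "increments" is a list that holds one entry, the list of rows, each a list of 5 numbers: the gripper's target within -1 to 1 (fully open at 1, half-way at 0, shut at -1), then the shift along the tool's x, y, z scaled (see below), then the turn about the tool's z scaled (see below). In form: [[[gripper, tx, ty, tz, roll], ...]]. A call has 1 to 5 rows; each row is the pose to reach, as a shift and turn from the pose commanded when the call began, along the tool's axes at that moment, turning the shorter way round; what a row does not reach only later rows make up. The controller multiplies each number of a shift by 120 mm and each number of a turn by 360 degrees. A row lasts 1/8 s, in which the tool goes at most 62.5 mm and 10.7 degrees, less where a joint would pass 70% of its speed; a pose out of reach is approached as far as the arm can. A call with a number of a shift or a turn outside -1 to 1 is refused whole. A call with a gripper value outside its range is refused whole. The fingers move at their own pace and stop on an object; "squeeze" is the grip in N (left out, the last holds). Time passes only in rows, so rows that repeat a pose let the fingers close. It gives the time, the measured TCP pose, the force, the opening and the grip force at its end, in the units of the state.
- r.get_state(): the state, without advancing time (a new reading comes with each control period).
- capture(name): name is "side" or "top"; returns the picture (420x560x3 uint8, red, green, blue); there is no depth.
- camera_model(name): a dict with "camera_matrix" (3x3 intrinsics, pixels), "rvec" (rotation vector, rad) and "tvec" (3), from world to camera coordinates, as OpenCV has them. Camera axes: x right, y down, z forward; pixel columns grow to the right and rows downward; lengths in m; the calibration is good to about 2 mm. A picture is of the moment at which its call begins. camera_model takes no time and is no camera call.
- job.close_job(): hands the job in; it is judged then, once.
The state is a dict: "time_s": time; "joints": joint angles; "qd": joint speeds; "joint_torque": joint torques, N m; "tcp_pos": TCP position; "eef_rot": TCP orientation; "contact_force": force on the tool from outside, world axes, zero at the start; "moment": the same for the moment, N m; "gripper_width": finger opening in m; "gripper_force": force on a finger pad.
Only numpy, scipy, OpenCV 4.12 (cv2) and the standard library are available. Lean on these libraries where they do the work, as an engineer would, in place of code of your own. Each camera call takes 0.05 s, during which the arm holds its last target. There are 200 camera calls.

## Task

Get the vacuum filter box ready for a filter change: first let the air in by pressing its vent plunger all the way down and holding it there for about a second before letting go. Then press the snap tab at the front of the cover inward and, keeping it pressed, lift the cover off its catch and tip it back as far as it goes, so that it stands open by itself. Leave the things standing round the box where they are.

Things in the scene. Friction and masses are not known exactly. Their poses are not given: they have to be found in the camera images.
- filter_box: Low box fixed to the bench, 116 mm deep (its x), 201 wide (its y), 65 high, grey paint and bare metal. Origin: centre of its underside, on the bench; x points from its front (robot's side) to its back, y to its left, z up. Left part (y -36 to 100): filter chamber under a grey hinged cover. Right part (y -101 to -34): metal valve block, round gauge in front, vent plunger on top
- cover_hinge (a point): Middle of the cover's hinge line, which runs along the box's y; in the box's frame at x 61, y 32, z 61 mm. The shut cover is a plate over x -60 to 55, y -38 to 102, z 57 to 64 mm of the box, with a raised panel (x -14 to 44, y -25 to 89) up to z 71 and, behind the tab, a fixed upright grip ridge (x -57 to -49, y 9 to 55, up to z 80)
- cover (a joint): Opening angle of the cover about its hinge at the back, rad: 0 = shut, 1.75 = tipped back against its stop, just past upright. A stiff hinge holds it wherever it is left; raising it by the tab takes 1 to 2 N
- tab_lip (a point): Snap tab, middle of the cover's front: an upright thumb plate 46 mm wide (y), 4 thick, z 32 to 78 mm, outer face at x -93 of the box, with a level ledge (z 61 to 66) that juts 13 mm to the front. This point: middle of the corner where the ledge's underside meets the plate's outer face, at x -93, y 32, z 61 mm of the box when shut. Before and below the ledge is free space down to the bench
- tab (a joint): Travel of the snap tab in the cover, m, inward (along the box's x when shut): 0 = sprung out, 0.007 = pressed in to its stop; spring 3 N at the start, 6 N at the stop. Let out, its barb catches under a keeper bar of the box behind the plate (top at z 46 mm) and the cover cannot rise; keep it in (5.5 mm or more) until the cover has risen about 0.12 rad
- plunger_top (a point): Centre of the top of the vent plunger's black mushroom head (30 mm across, 11 mm high), at x -16, y -68, z 96 mm of the box when up; it moves with the plunger, straight down
- vent_plunger (a joint): Travel of the vent plunger, m: 0 = up, 0.008 = fully down on its stop. A spring pushes it up: 4 N at the top, 8 N at the stop
- spare_cartridge: Bystander: upright filter cartridge, white pleated paper with black end caps, 47 mm across, 108 mm high; origin at the centre of its foot. Near the left end of the box
- petri_dish: Bystander: covered dish, 62 mm across, 14 mm high; origin at the centre of its foot. Left of the box
- beaker_100a: Bystander: small glass beaker, about 55 mm across, 68 mm high; origin at the centre of its foot. In front of the right end of the box
- stopper: Bystander: brown rubber stopper, 30 mm across, 28 mm high; origin at the centre of its foot. Right of the box
- pp_bottle: Bystander: small wide-mouth bottle with a blue cap, 57 mm across, 76 mm high; origin at the centre of its foot. Left front of the bench

How it is judged (in metres and radians):
On the way, in this order (a step that is already met when the one before it is completed fails the run):
1. the vent plunger is held down to its stop (beyond 7 of 8 mm) for half a second, with the cover still shut (value of joint vent_plunger above 0.007 m and value of joint cover below 0.06 rad), for 0.5 s.
2. the tab is pressed in (beyond 3.5 mm) with the plunger let go and the cover starting to rise past its catch (beyond 0.05 rad) (value of joint tab above 0.0035 m and value of joint cover above 0.05 rad and value of joint vent_plunger below 0.001 m).
3. the cover is off its catch and lifted (beyond 0.35 rad) (value of joint cover above 0.35 rad), for 0.1 s.
At the end, for the whole second after the job is handed in: The cover stands open by itself beyond 1.6 rad (its stop is at 1.75), at rest; the snap tab has sprung back out and the plunger is up (both within 1 mm); the five loose bystanders have never been 25 mm or more from where they stood (value of joint cover above 1.6 rad and velocity of joint cover between -0.05 and 0.05 rad/s and value of joint each of tab, vent_plunger below 0.001 m); the robot touches nothing.
It fails at once if one of the five loose bystanders is moved 25 mm or more (distance of any of spare_cartridge, petri_dish, beaker_100a, stopper, pp_bottle from where it was at the start of the episode above 0.025 m).
It also fails if it takes over 58 s, if anything falls off the work surface, if the arm or the gripper's body presses on something with over 40 N, if the wrist force passes 120 N, or if a joint passes its speed limit or range.

## Working session

There is one attempt and no reset: what is moved stays moved. The work goes in short steps, Python scripts to look and compute and a tool call to move; the robot and the scene stay as the last step left them, time stands still between calls to the robot, and variables do not carry over. Pictures are saved under pics/ and viewed, at most 10 in all, crops included, and the job is handed in when it is done.

Besides the shell and the picture viewer there is one more tool, called as name(argument=value, ...), one argument or row to a line, values as JSON. drive_tool: Moves the arm, as the interface text tells. Its arguments: {"type":"object","properties":{"increments":{"type":"array"},"squeeze":{"type":"number"}},"required":["increments"]}

```bash
mkdir -p pics
python3 - <<'E'
from plant import r,capture,camera_model
import cv2
s=r.get_state();print(s['time_s'],s['tcp_pos'],s['eef_rot'],s['gripper_width'])
for n in("side","top"):
    cv2.imwrite(f"pics/{n}0.png",cv2.cvtColor(capture(n),cv2.COLOR_RGB2BGR)); m=camera_model(n);print(m)
E
```

```text
0.0 [ 0.22604672 -0.63547385  0.21532422] [ 1.79904802e+02 -8.72935627e-03 -1.60422730e+02] 0.08729774120376116
{'camera_matrix': array([[535.9186828 ,   0.        , 286.75231742],
       [  0.        , 535.9186828 , 212.2235336 ],
       [  0.        ,   0.        ,   1.        ]]), 'rvec': array([ 0.78377437, -2.27017469,  1.46783864]), 'tvec': array([0.6377946 , 0.14342076, 1.41782432])}
{'camera_matrix': array([[419.36103381,   0.        , 276.92410373],
       [  0.        , 419.36103381, 209.01308621],
       [  0.        ,   0.        ,   1.        ]]), 'rvec': array([ 2.05631086, -2.1534314 ,  0.23804994]), 'tvec': array([0.30888838, 0.56652501, 0.93420818])}
```

View pics/side0.png

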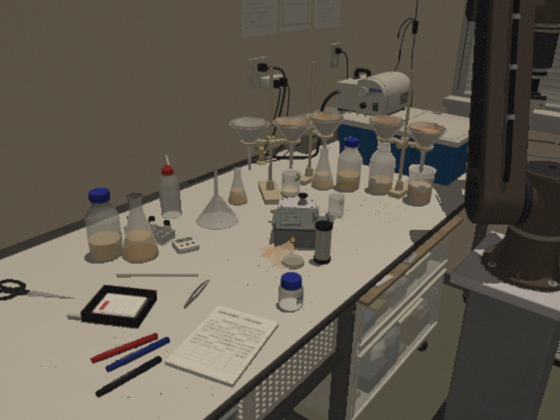

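View pics/top0.png

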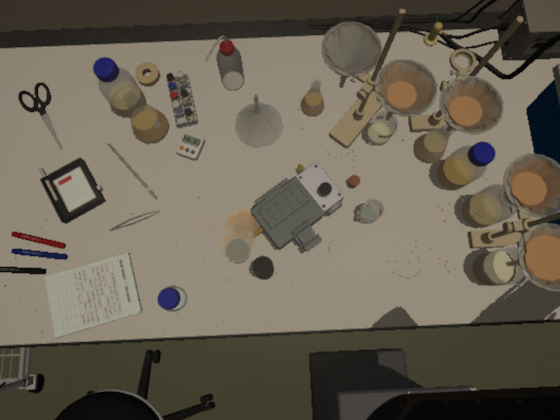

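The box is at about (297,207) in top, rotated; black plunger at (324,189), tab at about (308,238). In the side view it is at (295,225). I'll enlarge both.

Run:
```python
import cv2,numpy as np
a=cv2.imread('pics/top0.png')[150:270,225:385]; b=cv2.imread('pics/side0.png')[180:280,245:365]
a=cv2.resize(a,None,fx=5,fy=5,interpolation=cv2.INTER_CUBIC); b=cv2.resize(b,None,fx=6,fy=6,interpolation=cv2.INTER_CUBIC)
f=lambda x:np.clip((x/255.)**0.6*255,0,255).astype('uint8')
cv2.imwrite('pics/topc.png',f(a));cv2.imwrite('pics/sidec.png',f(b))
```

```text
(no output)
```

View pics/topc.png

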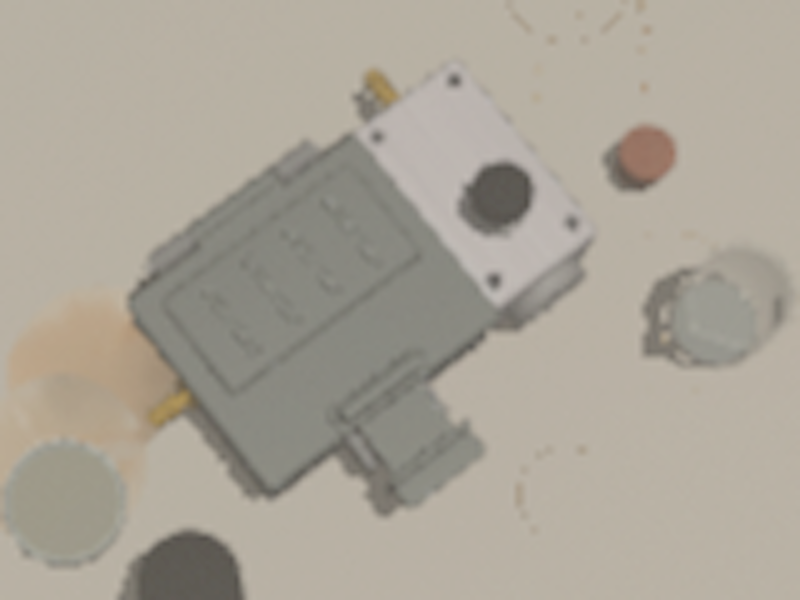

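View pics/sidec.png

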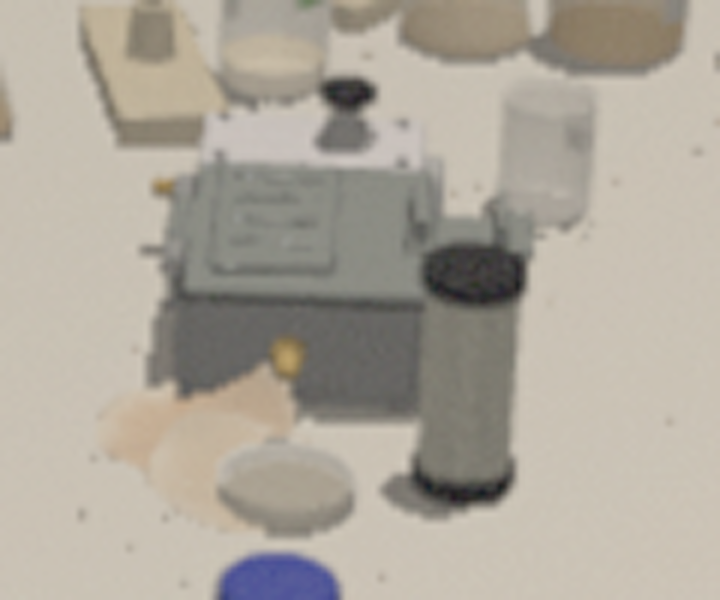

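The top crop shows panel corners at about (345,162), (420,258), (235,395), (163,297), the plunger at (501,194), and the ledge ends at (485,450) and (408,508). The side crop shows the plunger at (349,90) and panel corners at (212,268) and (332,270). I'll fit the box's x, y and yaw to these.

```bash
cat > h.py <<'E'
import numpy as np,cv2
from scipy.optimize import least_squares
from plant import camera_model
M={n:camera_model(n) for n in("side","top")}
def proj(n,P): m=M[n]; return cv2.projectPoints(np.array(P,float).reshape(-1,3),m['rvec'],m['tvec'],m['camera_matrix'],None)[0][:,0]
def ray(n,uv,z):
    m=M[n];R=cv2.Rodrigues(m['rvec'])[0];c=-R.T@m['tvec'];d=R.T@np.linalg.solve(m['camera_matrix'],[*uv,1]);return c+d*(z-c[2])/d[2]
def w(p,P):
    c,s=np.cos(p[2]),np.sin(p[2]);P=np.array(P,float)
    return P@np.array([[c,s,0],[-s,c,0],[0,0,1]])+[p[0],p[1],0]
E
python3 - <<'E'
from h import *
T=[(345,162,44,-25,71),(420,258,-14,-25,71),(235,395,-14,89,71),(163,297,44,89,71),(130,297,55,102,64),(270,495,-60,102,64),(501,194,-16,-68,96),(485,450,-106,9,66),(408,508,-106,55,66),(455,62,58,-101,65),(595,232,-58,-101,65)]
S=[(349,90,-16,-68,96),(212,268,44,89,71),(332,270,-14,89,71),(340,178,-14,-25,71),(185,292,55,102,64)]
T=np.array(T,float);S=np.array(S,float)
ut=(T[:,:2]+.5)/5-.5+[225,150];us=(S[:,:2]+.5)/6-.5+[245,180]
def f(p,t=1,s=1): return np.r_[t*(proj('top',w(p,T[:,2:]/1e3))-ut).ravel(),s*(proj('side',w(p,S[:,2:]/1e3))-us).ravel()]
g=ray('top',ut[6],.096);print('plunger ray top',g, 'side mid', ray('side',us[0],.096))
for t,s in((1,1),(1,0),(0,1)):
    q=least_squares(f,[.55,0,-.6],args=(t,s),loss='soft_l1');p=q.x;print(p[:2],np.degrees(p[2]))
    if t*s: best=p;print(f(p).reshape(-1,2).round(1).tolist())
p=best
for n,P in dict(plunger=(-16,-68,96),tab=(-93,32,61),hinge=(61,32,61)).items(): print(n,w(p,np.array(P)/1e3))
for n,(x,y),z in(('beaker',(715,320),.068),('stopper',(647,153),.028),('cart',(190,580),.108),('dish',(65,502),.014)):
    v=ray('top',[(x+.5)/5+224.5,(y+.5)/5+149.5],z);c,s=np.cos(p[2]),np.sin(p[2]);d=v[:2]-p[:2];print(n,v,'box',[c*d[0]+s*d[1],-s*d[0]+c*d[1]])
E
```

```text
plunger ray top [0.61674013 0.16927618 0.096     ] side mid [0.61045867 0.17686801 0.096     ]
[0.59259759 0.23361885] 34.56078788449296
[[0.6, -0.1], [0.6, -0.6], [-0.8, 0.7], [-1.2, 1.0], [-1.6, 1.3], [-0.3, 0.1], [0.3, -0.5], [0.4, 0.6], [0.2, 0.9], [-0.3, -1.9], [1.8, 0.8], [-0.4, -1.5], [-1.1, -1.4], [0.2, -0.9], [-0.2, -2.6], [-1.0, -1.2]]
[0.59340652 0.23347712] 34.363734769270096
[0.58631957 0.23984174] 34.888662181625186
plunger [0.61799625 0.16854268 0.096     ]
tab [0.49785682 0.20721457 0.061     ]
hinge [0.62467964 0.29457574 0.061     ]
beaker [0.55813    0.06912197 0.068     ] box [np.float64(-0.12170074851398019), np.float64(-0.11591447009080519)]
stopper [0.65309643 0.08598055 0.028     ] box [np.float64(-0.033930004991212515), np.float64(-0.1559035971003339)]
cart [0.4439085  0.32020082 0.108     ] box [np.float64(-0.07333290605156913), np.float64(0.15565078908241228)]
dish [0.4930968  0.38283181 0.014     ] box [np.float64(0.0027042027518146133), np.float64(0.17932541093556942)]
```

Run:
```python
from h import *
for n,uv,z in(('glass',(497,268),.1),('funnel low',(545,255),.2),('stand',(475,238),.02),('funnel2',(535,185),.2),('bottle',(485,208),.1),('edge',(400,330),0),('edge2',(520,330),0),('beaker a',(368,212),.068)):
    print(n,ray('top',uv,z).round(3))
# shift in tool axes from start to waypoints
y=np.radians(-160.42);X=np.array([np.cos(y),np.sin(y)]);Y=np.array([np.sin(y),-np.cos(y)])
a=np.array([.2260,-.6355])
for t in((.33,-.35),(.40,-.1),(.42,.05),(.618,.1685)):
    d=np.array(t)-a;print(t,(X@d/.12).round(3),(Y@d/.12).round(3))
```

```text
glass [ 0.415 -0.198  0.1  ]
funnel low [ 0.431 -0.246  0.2  ]
stand [ 0.495 -0.198  0.02 ]
funnel2 [ 0.576 -0.252  0.2  ]
bottle [ 0.552 -0.193  0.1  ]
edge [0.286 0.003 0.   ]
edge2 [ 0.273 -0.282  0.   ]
beaker a [0.562 0.068 0.068]
(0.33, -0.35) -1.614 1.951
(0.4, -0.1) -2.862 3.719
(0.42, 0.05) -3.438 4.84
(0.618, 0.1685) -5.323 5.218
```

drive_tool(
  increments=[
    [[-1,0,0.33,-0.33,-0.029],[-1,0,0.67,-0.67,-0.058],[-1,0,1,-1,-0.087],[-1,0,1,-1,-0.116],[-1,0,1,-1,-0.145]],
  ],
  squeeze=20,
)

```text
time_s: 0.72
tcp_pos: [0.186, -0.5223, 0.3371]
eef_rot: [-179.9, -0.0, -107.9]
contact_force: [-0.6, -0.5, -0.5]
gripper_width: 0.0432
gripper_force: 0.0
```

drive_tool(
  increments=[
    [[-1,-0.2,0.16,0,-0.029],[-1,-0.4,0.32,0,-0.058],[-1,-0.64,0.53,0,-0.087],[-1,-0.64,0.53,0,-0.116],[-1,-0.64,0.53,0,-0.147]],
  ],
)

```text
time_s: 1.35
tcp_pos: [0.1494, -0.4295, 0.3364]
eef_rot: [-180.0, -0.0, -55.3]
contact_force: [0.7, -0.5, 0.1]
gripper_width: 0.0003
gripper_force: 0.0
```

drive_tool(
  increments=[
    [[-1,-0.09,-0.42,0,0],[-1,-0.18,-0.83,0,0]],
  ],
)

```text
time_s: 1.6
tcp_pos: [0.2198, -0.3552, 0.3359]
eef_rot: [180.0, 0.0, -55.8]
contact_force: [1.2, -0.1, 0.6]
gripper_width: 0.0002
gripper_force: 0.0
```

drive_tool(
  increments=[
    [[-1,-0.09,-0.42,0,0],[-1,-0.18,-0.83,0,0]],
  ],
)

```text
time_s: 1.85
tcp_pos: [0.2904, -0.2807, 0.3362]
eef_rot: [-180.0, -0.0, -55.7]
contact_force: [-0.0, -1.3, 0.3]
gripper_width: 0.0004
gripper_force: 0.0
```

drive_tool(
  increments=[
    [[-1,-0.2,-0.37,0,0],[-1,-0.4,-0.73,0,0]],
  ],
)

```text
time_s: 2.1
tcp_pos: [0.3355, -0.1916, 0.3361]
eef_rot: [180.0, 0.0, -55.7]
contact_force: [1.1, -0.1, 0.8]
gripper_width: 0.0002
gripper_force: 0.0
```

drive_tool(
  increments=[
    [[-1,-0.2,-0.37,0,0],[-1,-0.4,-0.73,0,0],[-1,-0.4,-0.73,0,0]],
  ],
)

```text
time_s: 2.48
tcp_pos: [0.3813, -0.1017, 0.3358]
eef_rot: [180.0, 0.0, -55.5]
contact_force: [-0.3, -0.2, -0.2]
gripper_width: 0.0002
gripper_force: 0.0
```

drive_tool(
  increments=[
    [[-1,-0.12,-0.48,0,0],[-1,-0.25,-0.97,0,0]],
  ],
)

```text
time_s: 2.72
tcp_pos: [0.4602, -0.0134, 0.3367]
eef_rot: [-179.9, -0.0, -55.8]
contact_force: [0.6, -0.7, 0.6]
gripper_width: 0.0003
gripper_force: 0.0
```

drive_tool(
  increments=[
    [[-1,-0.12,-0.48,0,0],[-1,-0.25,-0.97,0,0]],
  ],
)

```text
time_s: 2.98
tcp_pos: [0.54, 0.0772, 0.3362]
eef_rot: [180.0, -0.0, -55.7]
contact_force: [0.9, -0.4, -0.3]
gripper_width: 0.0002
gripper_force: 0.0
```

drive_tool(
  increments=[
    [[-1,-0.12,-0.48,0,0],[-1,-0.24,-0.96,0,0],[-1,-0.24,-0.96,0.4,0],[-1,-0.24,-0.96,0.8,0],[-1,-0.24,-0.96,0.8,0]],
  ],
)

```text
time_s: 3.6
tcp_pos: [0.6159, 0.1635, 0.2361]
eef_rot: [179.5, 0.1, -55.8]
contact_force: [0.7, -0.0, 0.3]
gripper_width: 0.0006
gripper_force: 0.0
```

Run:
```python
from plant import r,capture
import cv2,numpy as np
s=r.get_state();print(s['tcp_pos'],s['eef_rot'],s['joints'])
f=lambda x:cv2.cvtColor(np.clip((x/255.)**0.6*255,0,255).astype('uint8'),cv2.COLOR_RGB2BGR)
a=cv2.resize(f(capture('side'))[120:280,225:385],None,fx=3.7,fy=3.7);cv2.imwrite('pics/s1.png',a)
```

```text
[0.61589784 0.16347435 0.23607779] [ 1.79515038e+02  7.21103029e-02 -5.57708334e+01] [ 3.23463359e+01  1.66791436e+01 -2.26381894e+00 -5.91789372e-02
 -7.15441159e+01  1.90210906e+00]
```

View pics/s1.png

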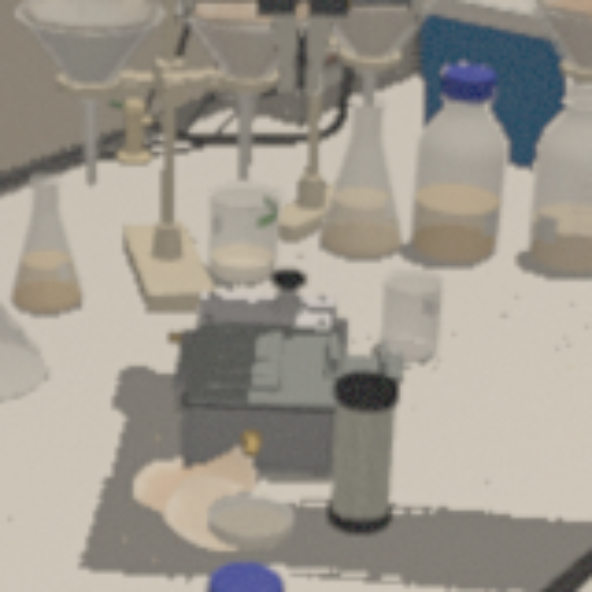

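The plunger is visible at (290,280) below the gripper, and nothing has been disturbed. I'll descend.

drive_tool(
  increments=[
    [[-1,0,0,0.4,0],[-1,0,0,0.8,0],[-1,0,0,0.8,0],[-1,0,0,0.8,0]],
  ],
)

```text
time_s: 4.15
tcp_pos: [0.6202, 0.1657, 0.148]
eef_rot: [-179.8, -0.1, -55.7]
contact_force: [0.8, -0.1, 0.7]
gripper_width: 0.0005
gripper_force: 0.0
```

drive_tool(
  increments=[
    [[-1,-0.03,0,0.15,0],[-1,-0.03,0,0.27,0],[-1,-0.03,0,0.31,0],[-1,-0.03,0,0.34,0],[-1,-0.03,0,0.36,0]],
  ],
)

```text
time_s: 4.78
tcp_pos: [0.6163, 0.1683, 0.1014]
eef_rot: [-180.0, -0.0, -55.7]
contact_force: [1.5, 0.3, -0.4]
gripper_width: 0.0005
gripper_force: 0.0
```

drive_tool(
  increments=[
    [[-1,0,0,0.02,0],[-1,0,0,0.04,0],[-1,0,0,0.05,0]],
  ],
)

```text
time_s: 5.15
tcp_pos: [0.616, 0.1682, 0.0949]
eef_rot: [180.0, -0.0, -55.7]
contact_force: [0.1, 0.1, -0.6]
gripper_width: 0.0006
gripper_force: 0.0
```

Run:
```python
from plant import r,capture
from h import *
f=lambda x:cv2.cvtColor(np.clip((x/255.)**0.6*255,0,255).astype('uint8'),cv2.COLOR_RGB2BGR)
a=cv2.resize(f(capture('side'))[170:270,250:350],None,fx=5,fy=5,interpolation=cv2.INTER_CUBIC)
b=cv2.resize(f(capture('top'))[140:260,240:360],None,fx=4.1667,fy=4.1667,interpolation=cv2.INTER_CUBIC)
s=r.get_state();t=np.array(s['tcp_pos']);print(t,s['contact_force'])
print('tip side crop',(proj('side',[t-[0,0,.011]])-[250,170])*5)
cv2.imwrite('pics/s2.png',np.hstack([a,b])[:,:800] if 0 else cv2.resize(np.hstack([a,b]),(800,400)))
```

```text
[0.61588704 0.16823562 0.09486819] [ 0.22907789  0.33731766 -0.22508792]
tip side crop [[264.05892955 135.13622371]]
```

View pics/s2.png

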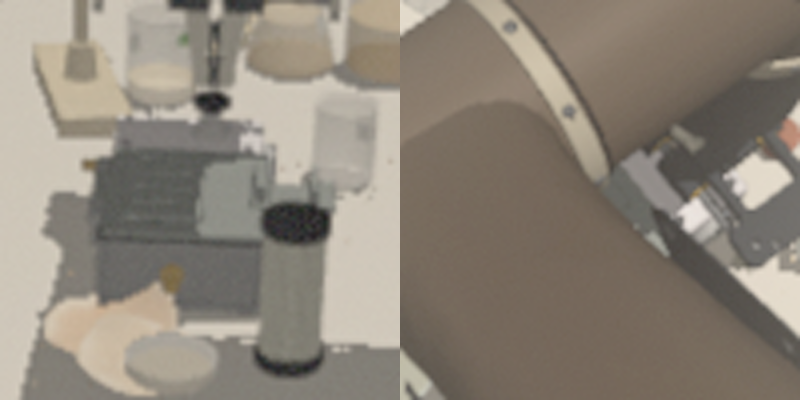

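The side view shows the finger pads ending at about (212,90), right at or just above the black head at (212,102), with no force yet. I'll creep down while watching the force.

drive_tool(
  increments=[
    [[-1,0,0,0.015,0],[-1,0,0,0.03,0],[-1,0,0,0.03,0]],
  ],
)

```text
time_s: 5.62
tcp_pos: [0.6159, 0.1682, 0.0912]
eef_rot: [180.0, 0.0, -55.7]
contact_force: [-0.2, -0.3, 0.0]
gripper_width: 0.0003
gripper_force: 0.0
```

Run:
```python
from plant import r,capture
from h import *
f=lambda x:np.clip((x/255.)**0.6*255,0,255).astype('uint8')
im=capture('side')[...,::-1].copy();cv2.imwrite('pics/s3raw.png',im)
o=cv2.imread('pics/side0.png')
s=r.get_state();t=np.array(s['tcp_pos']);u=proj('side',[t-[0,0,.011],t]);print(u,s['contact_force'],s['moment'])
k=lambda x:cv2.resize(f(x)[160:220,280:320],(400,600),interpolation=cv2.INTER_CUBIC)
a=k(im)
for p in u: cv2.circle(a,tuple(((p-[280,160]+.5)*10).astype(int)),4,(0,0,255),1)
cv2.imwrite('pics/s3.png',np.hstack([k(o),a]))
for nm,i in(('old',o),('new',im)):
    g=i[:,:,1][170:205,285:320]; m=(g<35).astype('uint8');n,l,st,c=cv2.connectedComponentsWithStats(m)
    print(nm,[(st[j].tolist(),(c[j]+[285,170]).round(1).tolist()) for j in range(1,n) if st[j][4]>8])
```

```text
[[302.75211838 198.10321342]
 [302.88635958 194.69592342]] [-0.66886751 -0.36493944  0.36038041] [ 0.00771908  0.11056497 -0.05601446]
old [([14, 24, 8, 4, 26], [302.5, 195.3])]
new [([8, 0, 9, 3, 27], [297.0, 171.0]), ([21, 0, 10, 4, 36], [310.5, 171.4]), ([14, 23, 8, 5, 29], [302.4, 195.0])]
```

View pics/s3.png

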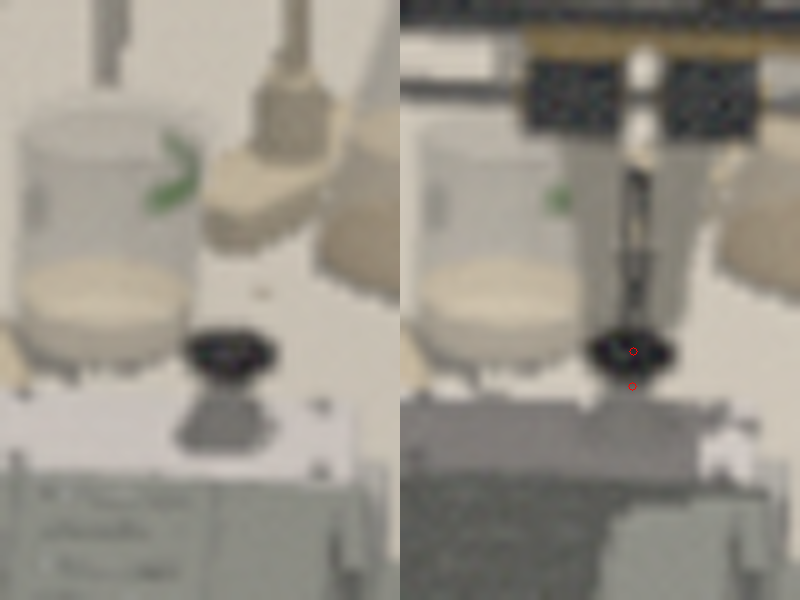

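The finger tips end at row ~328 of the crop, level with the top of the head. That is about 5 px above the predicted tip (633,386), so they are still above the head or behind it. I'll keep creeping down.

drive_tool(
  increments=[
    [[-1,0,0,0.015,0],[-1,0,0,0.03,0],[-1,0,0,0.045,0],[-1,0,0,0.045,0]],
  ],
)

```text
time_s: 6.18
tcp_pos: [0.6159, 0.1682, 0.0858]
eef_rot: [180.0, 0.0, -55.7]
contact_force: [-0.0, 0.4, 0.6]
gripper_width: 0.0001
gripper_force: 0.0
```

Run:
```python
from plant import r,capture
from h import *
im=capture('side')[...,::-1].copy();cv2.imwrite('pics/s4raw.png',im)
s=r.get_state();print(s['tcp_pos'],s['contact_force'],s['joint_torque'])
R=cv2.Rodrigues(M['side']['rvec'])[0];print('cam side',-R.T@M['side']['tvec'])
o=cv2.imread('pics/s3raw.png');print(o[188:204,295:312,1]);print(im[188:204,295:312,1])
```

```text
[0.61597043 0.16826222 0.08597683] [-0.95164539 -1.33712854 -0.41322788] [-9.99164549e-04 -5.74193645e+01  2.49438679e+01  5.93969733e+00
  5.02610032e-02 -1.18504627e-04]
cam side [-0.22162741  1.37420138  0.70712738]
[[144 141 129  99  82  86  84  50  28  44  75  83  86 105 153 169 167]
 [144 141 130 100  85  85  81  48  32  47  79  84  83 107 155 167 169]
 [151 146 128  98  85  85  73  46  35  53  80  82  84 111 155 169 167]
 [150 144 125  93  80  85  70  45  53  57  79  83  89 124 159 167 169]
 [124 119 114  90  73  69  54  35  43  47  66  86 106 142 164 169 167]
 [117 115 110  85  57  35  22  16  18  20  40  85 123 159 168 168 167]
 [113 112 100  60  22  10  22   7  15  17  16  37  86 152 168 167 168]
 [101 112 117  68  24   9  21  24  12  15  10  13  66 149 168 169 167]
 [120 147 159 107  49  18  13  14   7  16  19  37  89 152 166 167 168]
 [164 169 170 138  95  54  27  21  23  25  56  98 134 162 167 170 167]
 [169 169 169 167 138  90  57  47  46  55 107 153 168 168 168 168 168]
 [149 150 151 164 128  92  73  70  69  80 117 144 151 152 153 158 154]
 [ 84  82  89 129  99  68  66
[... 692 characters left out ...]
 96  64  54  55  41  22  18  36  60  68  78 138 164 168 168]
 [100 112 112  67  25  22  12  21  20  17  24  25  66 149 167 167 168]
 [120 145 160 107  46  18  14  16  13  17  10  38  87 151 169 167 168]
 [167 170 168 138  95  55  28  19  22  32  57  98 136 164 167 167 167]
 [170 169 169 168 137  91  56  44  45  59 106 155 167 169 168 169 166]
 [151 150 151 163 129  93  73  69  70  80 115 146 149 152 154 159 152]
 [ 82  83  88 130 100  69  68  69  69  65  71  76  83  93  97 118 101]
 [ 74  74  72  77  65  64  68  69  66  69  68  65  66  72  73  75  68]
 [ 77  76  72  67  65  69  72  71  72  71  68  65  63  72  74  78  79]
 [ 75  76  72  67  68  70  70  72  72  69  69  66  69  72  78 107 122]]
```

drive_tool(
  increments=[
    [[-1,0,0,0.015,0],[-1,0,0,0.03,0],[-1,0,0,0.03,0]],
  ],
)

```text
time_s: 6.6
tcp_pos: [0.6162, 0.1683, 0.0828]
eef_rot: [-180.0, -0.0, -55.7]
contact_force: [-1.8, -0.4, 4.6]
gripper_width: 0.0002
gripper_force: 2.5
```

drive_tool(
  increments=[
    [[-1,0,0,0.02,0],[-1,0,0,0.04,0],[-1,0,0,0.055,0],[-1,0,0,0.055,0]],
  ],
)

```text
time_s: 7.1
tcp_pos: [0.6163, 0.1683, 0.0773]
eef_rot: [-179.9, -0.0, -55.7]
contact_force: [-5.0, 0.2, 13.4]
gripper_width: 0.0002
gripper_force: 6.3
```

drive_tool(
  increments=[
    [[-1,0,0,0.02,0],[-1,0,0,0.03,0],[-1,0,0,0.03,0]],
  ],
)

```text
time_s: 7.48
tcp_pos: [0.6165, 0.1683, 0.077]
eef_rot: [-179.9, -0.1, -55.6]
contact_force: [-14.0, -0.5, 35.1]
gripper_width: 0.0005
gripper_force: 17.5
```

Run:
```python
from plant import r,capture
from h import *
im=capture('side')[...,::-1].copy()
s=r.get_state();print(s['tcp_pos'],s['contact_force'],s['moment'])
print(im[188:204,295:312,1])
```

```text
[0.61646088 0.16834134 0.07698229] [-14.99625686  -1.43295821  34.44558134] [-0.51127824  5.49884005 -0.01729961]
[[144 139 107  86  84  86  84  55  52  62  75  84  83  89 132 160 169]
 [144 140 113  87  83  81  76  49  52  68  75  82  79  94 140 163 170]
 [150 145 116  90  84  80  65  40  47  68  74  81  85 103 155 168 167]
 [150 144 117  92  84  85  67  49  35  55  73  82  86 111 156 167 168]
 [123 119 105  89  83  84  70  59  39  59  81  83  87 123 160 167 168]
 [117 114 102  89  84  85  66  56  41  61  80  84  89 135 163 167 169]
 [113 111  98  86  85  84  64  54  34  63  82  84  88 136 164 170 167]
 [101 109 104  89  85  84  62  33  27  60  79  82  88 136 163 167 168]
 [119 141 133  93  75  73  49  29  26  57  74  76  87 141 166 169 168]
 [167 168 142  84  42  41  28  23  20  37  51  56  83 152 169 169 168]
 [170 170 150  89  26  19  13  17  21  19  17  24  73 151 169 169 168]
 [151 149 150  92  36  13  19   9   8  15  19  32  82 140 153 158 154]
 [ 84  85  83  67  49  42  36  32  27  36  42  49  71  92  97 114  99]
 [ 76  74  73  66  62  69  62  56  53  61  64  65  66  73  74  81  74]
 [ 75  78  73  67  65  68  71  72  72  69  68  63  65  70  77 106 116]
 [ 79  76  72  67  67  71  72  72  74  71  66  68  71  73  84 136 165]]
```

The head dropped about 2.3 px, so the plunger is on its stop. The measured contact gives tip z ≈ TCP z + 11 mm. I'll ease off a little, hold, then release.

drive_tool(
  increments=[
    [[-1,0,0,-0.015,0],[-1,0,0,-0.015,0],[-1,0,0,-0.015,0],[-1,0,0,-0.015,0],[-1,0,0,-0.015,0]],
  ],
)

```text
time_s: 8.15
tcp_pos: [0.6164, 0.1683, 0.0771]
eef_rot: [-179.9, -0.1, -55.7]
contact_force: [-9.3, -1.5, 23.1]
gripper_width: 0.0001
gripper_force: 11.8
```

drive_tool(
  increments=[
    [[-1,0,0,0,0],[-1,0,0,0,0],[-1,0,0,-0.05,0],[-1,0,0,-0.15,0],[-1,0,0,-0.4,0]],
  ],
)

```text
time_s: 8.78
tcp_pos: [0.6148, 0.1678, 0.121]
eef_rot: [179.8, 0.0, -55.7]
contact_force: [0.4, 0.6, 0.7]
gripper_width: 0.0006
gripper_force: 0.0
```

drive_tool(
  increments=[
    [[0.27,-0.41,0.21,0,0],[0.27,-0.82,0.43,0,0],[0.27,-0.82,0.43,0,0],[0.27,-0.82,0.43,0.2,0],[0.27,-0.82,0.43,0.2,0]],
  ],
)

```text
time_s: 9.4
tcp_pos: [0.5172, 0.2197, 0.0966]
eef_rot: [179.8, -0.0, -55.7]
contact_force: [0.3, -0.1, 0.6]
gripper_width: 0.0449
gripper_force: 0.0
```

Run:
```python
from plant import r,capture
from h import *
f=lambda x:np.clip((x/255.)**0.6*255,0,255).astype('uint8')
im=capture('side')[...,::-1].copy()
s=r.get_state();print(s['tcp_pos'],s['eef_rot'],s['contact_force'],s['gripper_width'])
p=[.5928,.2336,np.radians(34.5)]
print(proj('side',w(p,np.array([(-93,32,78),(-49,32,80)])/1e3)))
a=cv2.resize(f(im)[160:240,270:350],(600,600),interpolation=cv2.INTER_CUBIC)
cv2.imwrite('pics/s5.png',a)
```

```text
[0.51790158 0.21994205 0.0976025 ] [ 1.79890432e+02 -1.95271372e-02 -5.57325569e+01] [-0.28415045 -0.33650939  0.34618577] 0.04900839896069035
[[328.73957601 213.79936304]
 [313.08728933 212.50276748]]
```

View pics/s5.png

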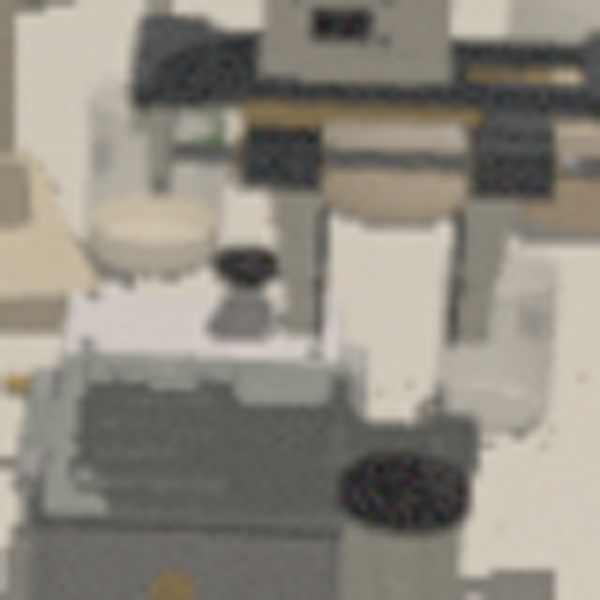

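The open fingers straddle the tab: the inner faces are at about columns 323 and 450 of the crop, with the ridge at about 345 and the plate at about 435. They clear both, so I'll lower.

drive_tool(
  increments=[
    [[0.27,0,0,0,0],[0.27,0,0,0.1,0],[0.27,0,0,0.2,0],[0.27,0,0,0.27,0],[0.27,0,0,0.27,0]],
  ],
)

```text
time_s: 10.07
tcp_pos: [0.5174, 0.22, 0.0646]
eef_rot: [179.9, -0.0, -55.7]
contact_force: [-0.5, -0.8, 0.1]
gripper_width: 0.0558
gripper_force: 0.0
```

drive_tool(
  increments=[
    [[0.27,0,0,0.02,0],[0.27,0,0,0.04,0],[0.27,0,0,0.05,0],[0.27,0,0,0.05,0]],
  ],
)

```text
time_s: 10.58
tcp_pos: [0.5179, 0.2205, 0.0597]
eef_rot: [-180.0, 0.0, -55.7]
contact_force: [0.4, -0.5, 0.1]
gripper_width: 0.0557
gripper_force: 0.0
```

drive_tool(
  increments=[
    [[-1,0,0,0.01,0],[-1,0,-0.01,0.01,0],[-1,0,-0.02,0.01,0],[-1,0,-0.02,0.01,0],[-1,0,-0.02,0.01,0]],
  ],
  squeeze=20,
)

```text
time_s: 11.2
tcp_pos: [0.5181, 0.2205, 0.0581]
eef_rot: [179.8, -0.0, -55.7]
contact_force: [-8.1, -2.9, 6.3]
gripper_width: 0.0366
gripper_force: 20.0
```

drive_tool(
  increments=[
    [[-1,0,0.005,-0.02,0],[-1,0,0,-0.055,0],[-1,0,-0.006,-0.107,0],[-1,0,-0.018,-0.16,0],[-1,0,-0.033,-0.21,0]],
  ],
)

```text
time_s: 11.82
tcp_pos: [0.5217, 0.2229, 0.0835]
eef_rot: [179.8, 0.0, -55.7]
contact_force: [-6.4, -3.5, -3.9]
gripper_width: 0.0374
gripper_force: 20.5
```

drive_tool(
  increments=[
    [[-1,0,-0.018,-0.05,0],[-1,0,-0.037,-0.1,0],[-1,0,-0.06,-0.15,0],[-1,0,-0.084,-0.197,0],[-1,0,-0.084,-0.197,0]],
  ],
)

```text
time_s: 12.45
tcp_pos: [0.5259, 0.2253, 0.1069]
eef_rot: [179.3, -0.0, -55.8]
contact_force: [-22.7, -10.6, 11.0]
gripper_width: 0.0313
gripper_force: 22.9
```

Run:
```python
from plant import r,capture
from h import *
f=lambda x:np.clip((x/255.)**0.6*255,0,255).astype('uint8')
im=capture('side')[...,::-1].copy()
s=r.get_state();print(s['tcp_pos'],s['contact_force'],s['gripper_width'])
cv2.imwrite('pics/s6.png',cv2.resize(f(im)[150:250,260:360],(600,600),interpolation=cv2.INTER_CUBIC))
```

```text
[0.52590025 0.22534025 0.10682258] [-22.30023041 -10.19015138  11.04034117] 0.03161009657732518
```

View pics/s6.png

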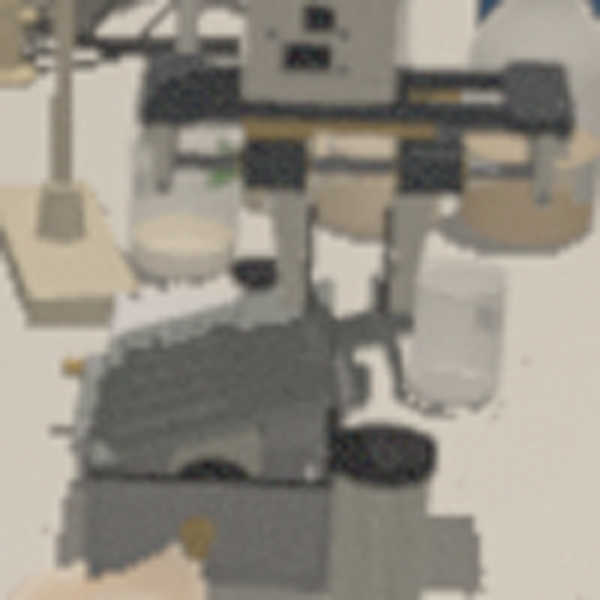

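The cover is raised to roughly 0.35–0.4 rad with the tab pinched at crop (345–400, 320), off its catch, and the bystanders are unmoved. I'll release, go up and out to the front, close, then push the cover over from the front.

drive_tool(
  increments=[
    [[-1,0,0.03,0,0],[0.27,0,0.03,0,0],[0.27,0,0.03,-0.03,0],[0.27,0,0.03,-0.06,0],[0.27,0,0.03,-0.15,0]],
  ],
)

```text
time_s: 13.12
tcp_pos: [0.53, 0.2287, 0.1267]
eef_rot: [-179.8, -0.0, -55.7]
contact_force: [1.2, -0.4, 0.6]
gripper_width: 0.0552
gripper_force: 0.0
```

drive_tool(
  increments=[
    [[0.27,0,0,-0.3,0],[0.27,0,0,-0.45,0],[0.27,0,0.3,-0.45,0],[-1,0,0.6,-0.45,0],[-1,0,0.6,-0.45,0]],
  ],
)

```text
time_s: 13.75
tcp_pos: [0.4689, 0.1871, 0.1814]
eef_rot: [-179.8, 0.0, -55.7]
contact_force: [0.6, -0.0, 1.1]
gripper_width: 0.0408
gripper_force: 0.0
```

Run:
```python
from plant import r,capture
from h import *
f=lambda x:np.clip((x/255.)**0.6*255,0,255).astype('uint8')
im=capture('side')[...,::-1].copy()
cv2.imwrite('pics/s7raw.png',im)
s=r.get_state();t=np.array(s['tcp_pos']);print(t,s['eef_rot'],s['contact_force'],s['gripper_width'])
c,q=np.cos(np.radians(34.5)),np.sin(np.radians(34.5));d=t[:2]-[.5928,.2336];print('box',c*d[0]+q*d[1],-q*d[0]+c*d[1])
# left plate edge (y=102): predicted pixel of underside front corner for angles
p=[.5928,.2336,np.radians(34.5)]
for th in(.0,.2,.3,.4,.5):
    x,z=-121,-4; P=[61+x*np.cos(th)+z*np.sin(th),102,61-x*np.sin(th)+z*np.cos(th)];print(th,proj('side',w(p,[np.array(P)/1e3])).round(1))
g=cv2.cvtColor(im,cv2.COLOR_BGR2GRAY)
for col in(295,300,305,310): print(col,g[195:240,col].tolist())
```

```text
[0.46995995 0.18784035 0.18139011] [-1.79727368e+02  1.10912153e-02 -5.56785203e+01] [1.24866289 0.72642163 0.92811045] 0.036895234067240205
box -0.12715424987137877 0.031865643975203084
0.0 [[316.7 231.2]]
0.2 [[316.5 223.1]]
0.3 [[315.8 219.1]]
0.4 [[314.5 215.2]]
0.5 [[312.9 211.3]]
295 [102, 120, 163, 170, 159, 125, 94, 89, 87, 89, 83, 79, 90, 89, 86, 90, 90, 91, 87, 91, 88, 75, 68, 77, 92, 83, 65, 61, 71, 75, 65, 34, 14, 11, 22, 43, 60, 58, 59, 57, 58, 58, 59, 64, 68]
300 [23, 21, 56, 98, 109, 90, 87, 88, 92, 84, 60, 45, 45, 46, 47, 41, 42, 44, 43, 42, 45, 64, 91, 88, 70, 59, 66, 71, 70, 70, 70, 71, 56, 27, 22, 30, 51, 58, 58, 59, 58, 60, 59, 57, 56]
305 [19, 34, 65, 90, 92, 90, 90, 86, 61, 44, 42, 48, 43, 45, 46, 48, 47, 46, 48, 44, 46, 47, 54, 55, 52, 54, 55, 58, 57, 57, 51, 50, 53, 51, 44, 26, 45, 58, 58, 57, 57, 61, 58, 59, 54]
310 [156, 106, 62, 51, 52, 52, 49, 47, 50, 49, 47, 45, 47, 51, 46, 43, 44, 44, 43, 46, 49, 55, 52, 57, 58, 58, 59, 59, 59, 55, 53, 70, 99, 101, 89, 38, 40, 58, 58, 58, 57, 57, 57, 60, 58]
```

drive_tool(
  increments=[
    [[-1,0,0,0.4,0],[-1,0,0,0.75,0],[-1,0,0,0.93,0],[-1,0,0,0.93,0],[-1,0,0,0.93,0]],
  ],
)

```text
time_s: 14.42
tcp_pos: [0.4704, 0.1882, 0.0688]
eef_rot: [-179.9, -0.0, -55.7]
contact_force: [-0.6, 0.4, -0.2]
gripper_width: 0.0006
gripper_force: 0.0
```

drive_tool(
  increments=[
    [[-1,0,-0.06,0,0],[-1,0,-0.1,0,0],[-1,0,-0.14,-0.05,0],[-1,0,-0.17,-0.1,0],[-1,0,-0.2,-0.15,0]],
  ],
)

```text
time_s: 15.05
tcp_pos: [0.4887, 0.2005, 0.0861]
eef_rot: [180.0, 0.0, -55.7]
contact_force: [-3.5, -1.0, 0.9]
gripper_width: 0.0006
gripper_force: 2.5
```

drive_tool(
  increments=[
    [[-1,0,-0.035,-0.08,0],[-1,0,-0.07,-0.16,0],[-1,0,-0.11,-0.24,0],[-1,0,-0.18,-0.35,0],[-1,0,-0.26,-0.45,0]],
  ],
)

```text
time_s: 15.68
tcp_pos: [0.5152, 0.2187, 0.1409]
eef_rot: [-180.0, 0.0, -55.7]
contact_force: [-4.7, -1.2, 1.4]
gripper_width: 0.0003
gripper_force: 2.3
```

drive_tool(
  increments=[
    [[-1,0,-0.09,-0.09,0],[-1,0,-0.18,-0.175,0],[-1,0,-0.29,-0.25,0],[-1,0,-0.4,-0.32,0],[-1,0,-0.52,-0.37,0]],
  ],
)

```text
time_s: 16.3
tcp_pos: [0.5678, 0.2543, 0.1852]
eef_rot: [-179.9, -0.0, -55.7]
contact_force: [-1.6, -1.4, -0.1]
gripper_width: 0.0004
gripper_force: 0.7
```

drive_tool(
  increments=[
    [[-1,0,-0.1,-0.03,0],[-1,0,-0.2,-0.06,0],[-1,0,-0.29,-0.08,0],[-1,0,-0.36,-0.08,0],[-1,0,-0.4,-0.08,0]],
  ],
)

```text
time_s: 16.92
tcp_pos: [0.6063, 0.2807, 0.1936]
eef_rot: [180.0, -0.0, -55.7]
contact_force: [-1.4, -1.3, 1.3]
gripper_width: 0.0004
gripper_force: 0.5
```

drive_tool(
  increments=[
    [[-1,0,-0.03,0,0],[-1,0,-0.06,0,0],[-1,0,-0.08,0,0],[-1,0,-0.08,0,0]],
  ],
)

```text
time_s: 17.42
tcp_pos: [0.6108, 0.2835, 0.193]
eef_rot: [179.6, 0.0, -55.7]
contact_force: [-11.4, -6.4, 5.7]
gripper_width: 0.0004
gripper_force: 6.6
```

The cover is on its stop. I'll retreat.

drive_tool(
  increments=[
    [[-1,0,0.08,0,0],[-1,0,0.25,0,0],[-1,0,0.6,0,0],[-1,0,1,0,0],[-1,0,1,0,0]],
  ],
)

```text
time_s: 18.05
tcp_pos: [0.5128, 0.2169, 0.1947]
eef_rot: [-179.9, 0.0, -55.7]
contact_force: [1.1, 0.5, -0.0]
gripper_width: 0.0008
gripper_force: 0.0
```

drive_tool(
  increments=[
    [[-1,0.2,0.4,-0.2,0],[-1,0.4,0.8,-0.4,0],[-1,0.4,0.8,-0.4,0],[-1,0.4,0.8,-0.4,0]],
  ],
)

```text
time_s: 18.55
tcp_pos: [0.4631, 0.125, 0.2422]
eef_rot: [-179.9, 0.0, -55.7]
contact_force: [-0.3, 0.9, -0.8]
gripper_width: 0.0005
gripper_force: 0.0
```

Run:
```python
from plant import r,capture
from h import *
f=lambda x:np.clip((x/255.)**0.6*255,0,255).astype('uint8')
k=lambda im,y,x:cv2.resize(f(im[...,::-1])[y:y+120,x:x+80],(400,600),interpolation=cv2.INTER_CUBIC)
s=r.get_state();print(s['tcp_pos'],s['contact_force'])
cv2.imwrite('pics/s8.png',cv2.resize(np.hstack([f(capture('side')[...,::-1])[140:290,245:365],f(capture('top')[...,::-1])[140:290,220:380]]),(800,428),interpolation=cv2.INTER_CUBIC))
```

```text
[0.46307634 0.12497265 0.24218221] [-0.27998366  0.8975009  -0.83778847]
```

View pics/s8.png

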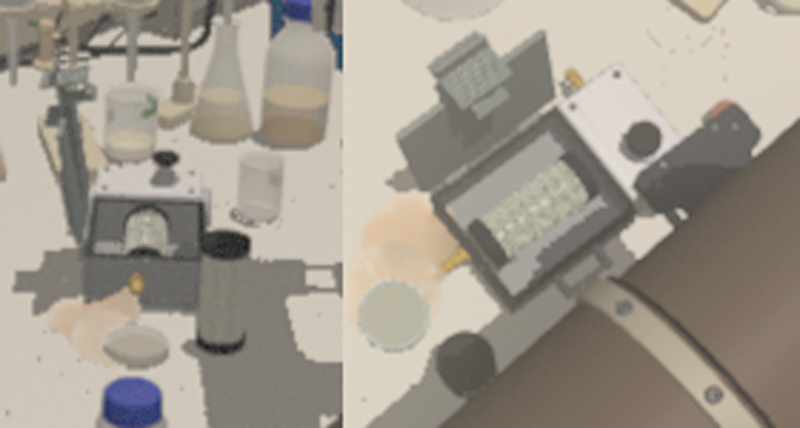

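The cover stands open past upright, at (75,160) in the side half and (480,100) in the top half. The plunger is up at (165,157), the bystanders are in place, and the arm is clear. I'll hand in the job.

```bash
python3 -c "
from plant import job
print(job.close_job())"
```

```text
the job is handed in; nothing more can be done
None
```

The job is handed in: I held the vent plunger on its stop for about a second and let it up, then lifted the cover by its pressed tab and tipped it back to its stop. In the last pictures it stands open by itself with the arm clear, the plunger is up and the bystanders look unmoved; I did not measure the tab's release, and the hand-in returned no verdict.

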